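Turn the burr of the coffee grinder until it drops home

ROBOT

A 7-joint arm with a two-finger parallel gripper is mounted at the origin on a cart in front of the work surface, level with it; the furniture and walls round the work are solid. World frame = base frame: x ahead of the robot, y to its left, z up, the work surface at z = 0. Lengths are in m, angles in degrees, forces in N, time in s.
With the tool pointing down it reaches from about 0.4 to 0.85 m from the base axis. Payload 10.4 kg.
Tool frame: the origin (TCP) lies at the very end of the fingers, on their centre line; the grasp point (between the pads) lies 19 mm behind it (hold_point_z is the distance from the TCP to the grasp point, in m); z points along the fingers, y is the line along which they close (so a half turn about z gives the same grasp; the last joint's range is limited). The gripper opens to 87 mm and grips with 3 to 60 N. Pads are 19 mm wide; open, the fingers measure 117 mm over their backs; the gripper's body (75 mm by 190 mm) begins 51 mm behind the grasp point.
Start: joints at [-75.779, 19.034, -3.707, 83.658, 1.238, 77.344, -5.071], TCP at [0.167, 0.602, 0.223] pointing down, gripper open.
Joint ranges: [-148.97, 148.97], [-28.65, 121.19], [-84.17, 76.75], [9.2, 138.47], [-72.65, 252.65], [3.7, 117.97], [-149.18, 149.18]. Speed limits (degrees/s): [127.2, 127.2, 159.86, 159.86, 180, 180, 180].

INTERFACE

Orientations are given as [roll, pitch, yaw] about the fixed x, y, z axes, in that order (R = Rz(yaw) Ry(pitch) Rx(roll)).
In Python, from workcell import * gives the robot as it stands.
- The arm moves only by the shell command python3 -m creep 'ROWS' [OPENING] [FORCE]. ROWS is JSON, a list of rows, each a list of 4 numbers: the shift along the world's x, y, z scaled (see below), then the turn about the world's z scaled (see below). In form: [[dx, dy, dz, roll], ...]. A call has 1 to 8 rows; each row is the pose to reach, as a shift and turn from the pose commanded when the call began; what a row does not reach only later rows make up. The controller multiplies each number of a shift by 200 mm and each number of a turn by pi/4 rad. A row lasts 1/10 s, in which the tool goes at most 50 mm and 8.59 degrees, less where a joint would pass 70% of its speed; a pose out of reach is approached as far as the arm can. A call with a number of a shift or a turn outside -1 to 1 is refused whole. A call with a gripper value outside its range is refused whole. OPENING is the finger opening in mm, from 0 to 87, set as the call begins (- or left out, the last holds). The fingers move at their own pace and stop on an object; FORCE is the grip in N (left out, the last holds). Time passes only in rows, so rows that repeat a pose let the fingers close. It gives the time, the measured TCP pose, the force, the opening and the grip force at its end, in the units of the state.
- observe(): the state, without advancing time (a new reading comes with each control period).
- grab_frame(name): name is "scene" or "top" or "wrist"; returns the picture (420x560x3 uint8, red, green, blue); there is no depth.
- calibration(name): a dict with "camera_matrix" (3x3 intrinsics, pixels), "dist_coeffs" ([k1, k2, p1, p2, k3] as OpenCV has them; the pictures are not rectified), "R" (3x3) and "t" (3): a world point X has camera coordinates R X + t. Camera axes: x right, y down, z forward; pixel columns grow to the right and rows downward; lengths in m; the calibration is good to about 2 mm. A picture is of the moment at which its call begins: read the wrist's pose just before it. calibration takes no time and is no camera call; for the wrist camera it gives the pose at the moment of the call.
- finish_job(): hands the job in; it is judged then, once.
The state is a dict: "time_s": time; "joints": joint angles; "joint_vel": joint speeds; "tau": joint torques, N m; "eef_pos": TCP position; "tool_rot": TCP orientation; "ft_force": force on the tool from outside, world axes, zero at the start; "torque": the same for the moment, N m; "grip_width": finger opening in m; "finger_force": force on a finger pad.
Only numpy, scipy, OpenCV 4.12 (cv2) and the standard library are available. Lean on these libraries where they do the work, as an engineer would, in place of code of your own. Each camera call takes 0.05 s, during which the arm holds its last target. There are 200 camera calls.

TASK

Two burr grinders stand open on the worktop. In the dark one the burr with the orange grip sits too high, because its two wings rest on the rim instead of in their slots: turn it where it sits, without lifting it out and pressing only lightly, until the wings drop fully home into the slots, then let go. Leave the cream grinder's green-gripped burr, which is already home, as it is.

Things in the scene. Friction and masses are not known exactly. Their poses are not given: they have to be found in the camera images.
- dark_burr_grip (a point): Loose burr (0.2 kg) in the dark grinder: steel disc 62 mm across with an orange bar of two wings, 80 mm tip to tip, 12 wide, 12 thick, and an upright orange fin: 44 long, 10 thick, 40 tall. Fin and wings lie along x, fin faces look along y; half a turn is the same. Point: on the axis, 12 mm below the fin's top, 28 above disc and wings. At the start turned 30 to 75 degrees counter-clockwise from the slots
- dark_grinder: Nearly black round grinder, fixed, 124 mm across, 85 mm tall, aluminium collar round an open chamber on top, clear drawer in front (-x). Origin: centre of its underside, on the chamber's axis; z up. Its slots lie along its x. The burr's grip point stands 125 mm above this origin while the wings rest on the rim, 113 mm when home
- dark_rim (a point): Centre of the dark grinder's chamber, level with the collar's flat rim; axes as the grinder's. Chamber 66 mm across, 24 deep; the burr's pilot (60 mm across, 8 mm below the wings) keeps it centred as it turns. Two opposite slots along x, 34 mm wide, 12 deep, out to 46 mm from the axis: wings enter within about 13 degrees and sink 12 mm, until level with the rim
- cream_burr_grip (a point): The same point on the burr of the other grinder, which has the same form and size but a cream body and a green fin and wings. This burr is already home in its slots and must stay there

How it is judged:
By the outcome, as a careful person would: the job done as asked, in the order asked, and still so for the second after the job is handed in, with the robot touching nothing.
It also fails if it takes over 32 s, if anything falls off the work surface, if the arm or the gripper's body presses on something with over 40 N, if the wrist force passes 120 N, or if a joint passes its speed limit or range.

## Working session

There is one attempt and no reset: what is moved stays moved. The work goes in short steps, Python scripts to look and compute and a shell command to move; the robot and the scene stay as the last step left them, time stands still between calls to the robot, and variables do not carry over. Pictures are saved under pics/ and viewed, at most 10 in all, crops included, and the job is handed in when it is done.

```bash
mkdir -p pics; python3 - <<'E'
from workcell import *
import cv2,numpy as np
s=observe();print({k:np.round(s[k],3).tolist() for k in s})
a=[]
for n in("scene","top"):
    f=grab_frame(n);c=calibration(n);np.savez(f"pics/{n}.npz",f=f,**{k:np.array(v) for k,v in c.items()})
    cv2.imwrite(f"pics/{n}.png",f[:,:,::-1]);print(n,np.round(c["t"],3),np.round(c["R"],2).tolist())
E
```

```text
{'time_s': 0.0, 'joints': [-75.78, 19.073, -3.708, 83.706, 1.239, 77.343, -5.07], 'joint_vel': [0.006, 0.12, 0.007, -0.046, -0.03, -0.076, -0.08], 'tau': [0.0, -62.325, 0.025, -38.99, -0.061, 0.04, 0.0], 'eef_pos': [0.167, 0.602, 0.222], 'tool_rot': [-179.919, 0.005, 164.488], 'ft_force': [-0.464, -0.949, 0.206], 'torque': [-0.011, -0.026, 0.025], 'finger_force': 0.0, 'grip_width': 0.087}
scene [0.374 0.249 0.58 ] [[-0.72, -0.69, -0.0], [-0.3, 0.31, -0.9], [0.63, -0.65, -0.43]]
top [-0.008  0.515  1.14 ] [[-0.03, -1.0, 0.02], [-0.99, 0.02, -0.17], [0.17, -0.02, -0.99]]
```

View pics/scene.png

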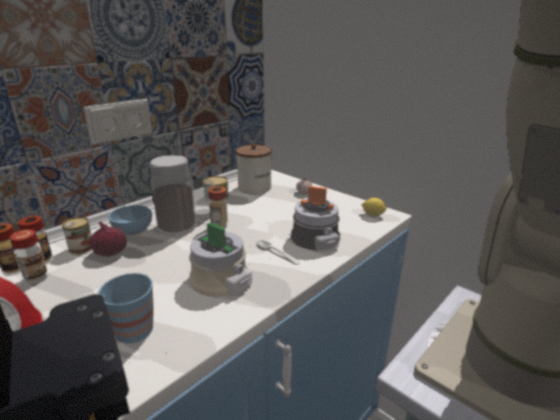

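View pics/top.png

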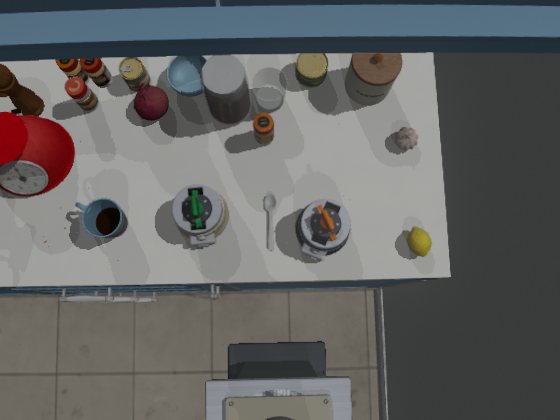

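The scene view shows the dark grinder with the orange burr at about (317,215) and the cream one with green at about (218,250). In the top view they are at (325,224) and (198,208), with the drawer at (315,250). I'll zoom in and measure.

```bash
cat > h.py <<'E'
import numpy as np,cv2
def load(n): return dict(np.load(f"pics/{n}.npz"))
def ray(c,uv):
    p=cv2.undistortPoints(np.array(uv,float).reshape(-1,1,2),c["camera_matrix"],c["dist_coeffs"]).reshape(-1,2)
    d=np.c_[p,np.ones(len(p))]@c["R"]; return -c["R"].T@c["t"],d
def onz(c,uv,z):
    o,d=ray(c,uv); return o+d*((z-o[2])/d[:,2])[:,None]
E
python3 - <<'E'
from h import *
c=load("top");f=c["f"];hsv=cv2.cvtColor(f,cv2.COLOR_RGB2HSV)
a=cv2.resize(f[185:265,285:365],(400,400),interpolation=cv2.INTER_CUBIC);b=cv2.resize(f[170:250,158:238],(400,400),interpolation=cv2.INTER_CUBIC)
cv2.imwrite("pics/z.png",np.hstack([a,b])[:,:,::-1])
for nm,(h0,h1),(x0,x1,y0,y1) in(("or",(3,18),(295,355,195,255)),("gr",(45,80),(165,230,175,245))):
    m=np.zeros(f.shape[:2],bool);m[y0:y1,x0:x1]=True
    m&=(hsv[...,0]>=h0)&(hsv[...,0]<=h1)&(hsv[...,1]>140)&(hsv[...,2]>50)
    v,u=np.nonzero(m);print(nm,len(u),u.mean(),v.mean(),cv2.minAreaRect(np.c_[u,v].astype(np.float32)))
    bright=m&(hsv[...,2]>150);v,u=np.nonzero(bright)
    if len(u)>5:
        P=onz(c,np.c_[u,v],.137 if nm=="or" else .125)[:,:2];e=np.linalg.svd(P-P.mean(0))[2][0]
        print(len(u),P.mean(0),P.min(0),P.max(0),np.degrees(np.arctan2(e[1],e[0])))
g=cv2.cvtColor(f,cv2.COLOR_RGB2GRAY)
# collar: bright grey low-saturation ring outer edge
for (x0,x1,y0,y1) in((290,362,190,262),(163,235,173,245)):
    s=f[y0:y1,x0:x1]; cs=cv2.HoughCircles(cv2.resize(g[y0:y1,x0:x1],None,fx=4,fy=4,interpolation=cv2.INTER_CUBIC),cv2.HOUGH_GRADIENT,1.,8,param1=80,param2=25,minRadius=50,maxRadius=130)
    if cs is not None:
        for q in cs[0][:5]/4: print("circ",q+[x0,y0,0],onz(c,q[:2]+[x0,y0],.085))
E
```

```text
or 184 326.5054347826087 220.4891304347826 ((326.6000061035156, 222.20004272460938), (36.671512603759766, 11.627553939819336), 63.43495178222656)
74 [ 0.48517254 -0.10736508] [ 0.44297737 -0.12257474] [ 0.50937205 -0.08824538] -150.03414155136156
gr 249 195.83534136546186 207.29718875502007 ((196.5, 208.5), (37.0, 11.0), 90.0)
circ [322.375      228.125       27.14999962] [[ 0.47085165 -0.10250096  0.085     ]]
circ [325.625      223.875       24.35000038] [[ 0.47980845 -0.10976615  0.085     ]]
circ [323.375 223.125  22.375] [[ 0.48153001 -0.10503223  0.085     ]]
circ [326.625      225.875       22.45000076] [[ 0.47546569 -0.11173162  0.085     ]]
circ [327.625      222.375       26.27499962] [[ 0.48293423 -0.11415489  0.085     ]]
circ [197.625      209.125       25.02499962] [[0.51773076 0.16201176 0.085     ]]
circ [196.375      207.375       25.10000038] [[0.5215809  0.16468712 0.085     ]]
circ [195.375      210.125       22.39999962] [[0.51567429 0.1668076  0.085     ]]
circ [199.875 209.625  22.875] [[0.51654111 0.1572104  0.085     ]]
circ [198.875      211.625       24.22500038] [[0.51226387 0.15933793 0.085     ]]
```

View pics/z.png

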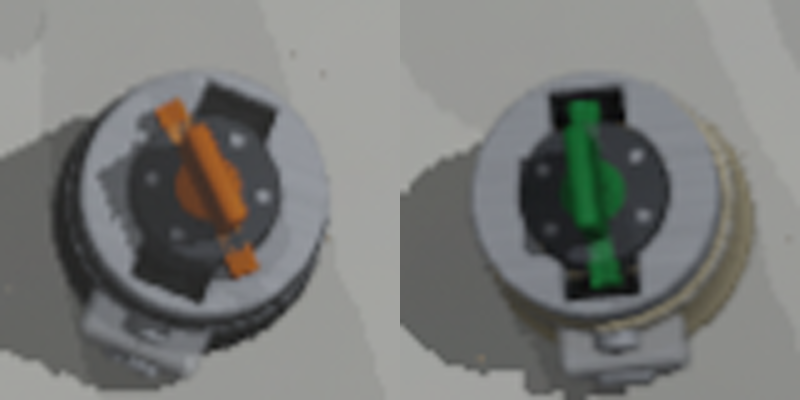

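The crop shows the orange wing tips at crop pixels (168,101) and (247,272), the slot ends at (241,95) and (168,286), and the drawer at the lower left. I'll cast these to world coordinates.

```bash
python3 - <<'E'
from h import *
c=load("top")
def go(n,pts,z,o):
    P=onz(c,np.array(pts)/5+np.array(o)-.4,z)[:,:2];d=P[0]-P[1]
    print(n,P.mean(0).round(4),np.hypot(*d).round(4),np.degrees(np.arctan2(d[1],d[0])).round(1))
go("wings",[(168,101),(247,272)],.097,(285,185))
go("slots",[(241,95),(168,286)],.085,(285,185))
go("fin",[(198,126),(235,228)],.137,(285,185))
go("collar",[(203,68),(203,318)],.085,(285,185))
go("collarh",[(78,193),(330,193)],.085,(285,185))
go("gwings",[(584-400,102),(606-400,285)],.085,(158,170))
go("gslots",[(587-400,92),(602-400,298)],.073,(158,170))
E
```

```text
wings [ 0.4824 -0.1097] 0.0796 22.5
slots [ 0.4826 -0.1097] 0.0883 -22.8
fin [ 0.4802 -0.1094] 0.0443 17.6
collar [ 0.4817 -0.1089] 0.1075 -2.2
collarh [ 0.4813 -0.1094] 0.1075 88.7
gwings [0.5198 0.1642] 0.0801 6.9
gslots [0.5214 0.1662] 0.0906 4.2
```

Grinder axis is about (0.482, -0.1095). The burr's yaw is about 22° and the slots' about -23°, so it needs roughly a 45° clockwise turn. I'll travel high and round, setting tool yaw to 202°.

```bash
python3 -m creep '[[1,-1,0,0.83],[1,-1,0,0.83],[1,-1,0,0.83],[1,-1,0,0.83],[1,-1,0,0.83],[1,-1,0,0.83],[1,-1,0,0.83]]' 60 5
python3 -m creep '[[0.4,-1,0,0],[0.4,-1,0,0],[0.4,-1,0,0],[0.4,-1,0,0],[0.4,-1,0,0],[0.4,-1,0,0]]'
python3 -m creep '[[0.175,-1,0,0],[0.175,-1,0,0],[0.175,-1,0,0],[0.175,-1,0,0],[0.175,-1,0,0]]'
python3 -m creep '[[0,-0.55,0,0],[0,-0.55,0,0],[0,-0.55,0,0],[0,-0.55,0,0],[0,-0.55,0,0],[0,-0.55,0,0]]' 40
python3 - <<'E'
from workcell import *
import cv2,numpy as np
s=observe();print(np.round(s["joints"],1),s["time_s"])
c=calibration("wrist");f=grab_frame("wrist");np.savez("pics/wrist.npz",f=f,**{k:np.array(v) for k,v in c.items()});cv2.imwrite("pics/w.png",f[:,:,::-1])
E
```

```text
time_s: 0.8
eef_pos: [0.3722, 0.3969, 0.2225]
tool_rot: [-179.9, 0.0, -158.7]
ft_force: [-0.3, -0.1, 0.1]
grip_width: 0.0602
finger_force: 0.0
time_s: 1.4
eef_pos: [0.448, 0.1997, 0.2226]
tool_rot: [-180.0, -0.0, -158.4]
ft_force: [0.1, 1.1, -0.8]
grip_width: 0.0599
finger_force: 0.0
time_s: 1.9
eef_pos: [0.4826, -0.0028, 0.2228]
tool_rot: [-179.9, 0.0, -158.6]
ft_force: [0.0, 0.4, -0.5]
grip_width: 0.0599
finger_force: 0.0
time_s: 2.5
eef_pos: [0.4825, -0.1053, 0.2224]
tool_rot: [180.0, -0.0, -158.0]
ft_force: [0.9, 0.5, 0.3]
grip_width: 0.0404
finger_force: 0.0
[-21.8   1.5  29.6 104.4  -0.8  74.3 120.1] 2.5
```

View pics/w.png

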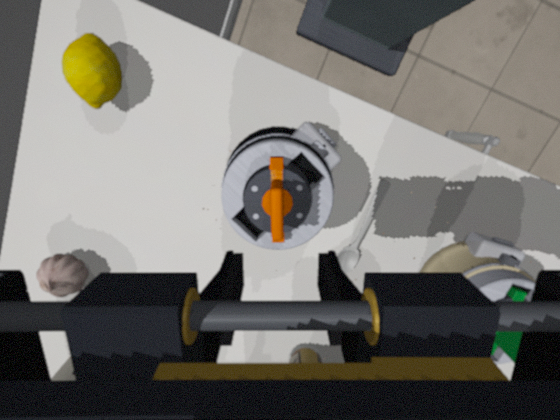

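The wrist view shows the fin running straight up the image at column 277, tips at rows 157 and 241, aligned with the tool's x, and slots at (308,168) and (245,223). I'll cross-check position and angles from this view.

```bash
python3 - <<'E'
from h import *
c=load("wrist");f=c["f"];h=cv2.cvtColor(f,cv2.COLOR_RGB2HSV)
m=(h[...,0]>3)&(h[...,0]<18)&(h[...,1]>150)&(h[...,2]>80);m[:140]=0;m[248:]=0;m[:,:230]=0;m[:,320:]=0
v,u=np.nonzero(m)
t=[u[v<v.min()+5].mean(),v.min()-.5];b=[u[v>v.max()-5].mean(),v.max()+.5];print(t,b)
def go(n,p,z):
    P=onz(c,p,z)[:,:2];d=P[0]-P[1];print(n,P.mean(0).round(4),np.hypot(*d).round(4),np.degrees(np.arctan2(d[1],d[0])).round(1)%180)
go("wings",[t,b],.097);go("slots",[(308,167),(245,223)],.079)
E
```

```text
[np.float64(276.0967741935484), np.float64(156.5)] [np.float64(277.9074074074074), np.float64(241.5)]
wings [ 0.4802 -0.1089] 0.0798 23.0
slots [ 0.4808 -0.1102] 0.082 154.4
```

```bash
python3 -m creep '[[-0.005,-0.005,-0.15,0],[-0.005,-0.005,-0.3,0],[-0.005,-0.005,-0.42,0],[-0.005,-0.005,-0.5,0],[-0.005,-0.005,-0.54,0],[-0.005,-0.005,-0.57,0],[-0.005,-0.005,-0.57,0],[-0.005,-0.005,-0.57,0]]' 40
python3 -m creep '[[0,0,0,0],[0,0,0,0],[0,0,0,0],[0,0,0,0],[0,0,0,0],[0,0,0,0]]' 13 5
```

```text
time_s: 3.35
eef_pos: [0.4817, -0.1086, 0.1092]
tool_rot: [-180.0, 0.0, -158.2]
ft_force: [0.2, -0.4, -0.3]
grip_width: 0.04
finger_force: 0.0
time_s: 3.95
eef_pos: [0.4812, -0.1088, 0.1086]
tool_rot: [180.0, 0.0, -158.2]
ft_force: [1.2, -0.8, 0.9]
grip_width: 0.0133
finger_force: 0.0
```

```bash
python3 -m creep '[[0,0,0,-0.12],[0,0,0,-0.24],[0,0,0,-0.36],[0,0,0,-0.48],[0,0,0,-0.6],[0,0,0,-0.7],[0,0,0,-0.8],[0,0,0,-0.9]]'
python3 -m creep '[[0,0,0,-0.04],[0,0,0,-0.08],[0,0,0,-0.12],[0,0,0,-0.16],[0,0,0,-0.16],[0,0,0,-0.16]]'
python3 - <<'E'
from workcell import *
import cv2,numpy as np
for n in("scene","top"):
    f=grab_frame(n);np.save(f"pics/{n}2.npy",f)
    x,y=(270,165) if n=="scene" else (275,180)
    cv2.imwrite(f"pics/{n}2.png",cv2.resize(f[y:y+100,x:x+100],(400,400),interpolation=cv2.INTER_CUBIC)[:,:,::-1])
a=np.hstack([cv2.imread("pics/scene2.png"),cv2.imread("pics/top2.png")]);cv2.imwrite("pics/b2.png",a)
E
```

```text
time_s: 4.75
eef_pos: [0.4811, -0.1086, 0.1085]
tool_rot: [180.0, -0.0, 161.2]
ft_force: [1.2, 1.0, -1.1]
grip_width: 0.0127
finger_force: 1.1
time_s: 5.35
eef_pos: [0.4812, -0.1087, 0.1086]
tool_rot: [180.0, -0.0, 154.2]
ft_force: [-0.1, 0.4, -0.7]
grip_width: 0.013
finger_force: 0.9
```

View pics/b2.png

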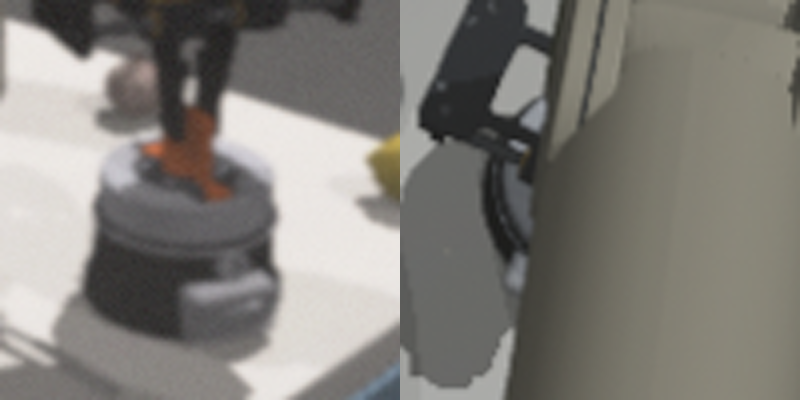

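The scene view shows the fin between the fingers and the burr turned toward the drawer, but its depth isn't clear. I'll open, lift and look.

```bash
python3 -m creep '[[0,0,0,0],[0,0,0,0],[0,0,0,0],[0,0,0,0]]' 40
python3 -m creep '[[0,0,0.2,0],[0,0,0.4,0],[0,0,0.57,0],[0,0,0.57,0],[0,0,0.57,0]]'
python3 - <<'E'
from workcell import *
import cv2,numpy as np
from h import *
c=calibration("wrist");f=grab_frame("wrist");c={k:np.array(v) for k,v in c.items()};np.savez("pics/wrist3.npz",f=f,**c)
s=grab_frame("scene")
h=cv2.cvtColor(f,cv2.COLOR_RGB2HSV)
m=(h[...,0]>3)&(h[...,0]<18)&(h[...,1]>150)&(h[...,2]>60);m[:140]=0;m[252:]=0;m[:,:210]=0;m[:,340:]=0
v,u=np.nonzero(m);t=[u[v<v.min()+5].mean(),v.min()-.5];b=[u[v>v.max()-5].mean(),v.max()+.5]
for z in(.085,.097):
    P=onz(c,[t,b],z)[:,:2];d=P[0]-P[1];print(z,t,b,P.mean(0).round(4),np.hypot(*d).round(4),np.degrees(np.arctan2(d[1],d[0])).round(1)%180)
r=lambda i:cv2.resize(i,(400,400),interpolation=cv2.INTER_CUBIC)
cv2.imwrite("pics/b3.png",np.hstack([r(f[120:270,205:355]),r(s[165:265,270:370])])[:,:,::-1])
E
```

```text
time_s: 5.85
eef_pos: [0.4812, -0.1088, 0.1086]
tool_rot: [180.0, -0.0, 154.1]
ft_force: [-0.2, 0.2, 0.7]
grip_width: 0.0363
finger_force: 0.0
time_s: 6.35
eef_pos: [0.4814, -0.1087, 0.2229]
tool_rot: [179.9, 0.1, 154.1]
ft_force: [0.7, 0.3, -0.7]
grip_width: 0.0399
finger_force: 0.0
0.085 [np.float64(274.3728813559322), np.float64(156.5)] [np.float64(285.875), np.float64(240.5)] [ 0.481 -0.108] 0.0829 161.6
0.097 [np.float64(274.3728813559322), np.float64(156.5)] [np.float64(285.875), np.float64(240.5)] [ 0.478  -0.1066] 0.0796 161.6
```

View pics/b3.png

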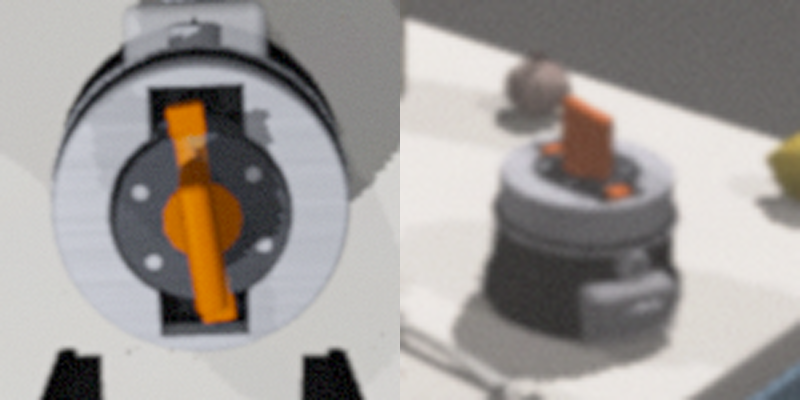

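The wrist view shows the wings inside the slot outlines, about 7° off centre. The scene view shows them roughly level with the rim. I'll confirm the height by projecting the fin's top centre into the scene view, where I see it at about (317.0,192.3).

```bash
python3 - <<'E'
from h import *
from workcell import *
c=load("scene");w=load("wrist3")
pr=lambda c,X:cv2.projectPoints(np.array(X,float),cv2.Rodrigues(c["R"])[0],c["t"],c["camera_matrix"],c["dist_coeffs"])[0].reshape(-1,2).round(1).tolist()
ax=np.array([.481,-.109]);
for n,a,dz in(("start",22.5,0),("now high",-18.4,0),("now home",-18.4,-.012)):
    e=np.array([np.cos(np.radians(a)),np.sin(np.radians(a))])
    X=[[*ax,.137+dz],[*(ax+.022*e),.137+dz],[*(ax-.022*e),.137+dz],[*(ax+.04*e),.097+dz],[*(ax-.04*e),.097+dz]]
    print(n,"scene",pr(c,X),"wrist",pr(w,X))
g=grab_frame("scene");cv2.imwrite("pics/s4.png",g[:,:,::-1])
for n,f in(("start",c["f"]),("now",g)):
    h=cv2.cvtColor(f,cv2.COLOR_RGB2HSV);m=((h[...,0]<15)&(h[...,1]>130)&(h[...,2]>90));m[:170]=0;m[225:]=0;m[:,:290]=0;m[:,345:]=0
    v,u=np.nonzero(m);print(n,[(int(r),int(u[v==r].min()),int(u[v==r].max())) for r in range(v.min(),v.max()+1,2)])
E
```

```text
start scene [[318.0, 186.6], [309.1, 185.3], [327.2, 187.9], [301.3, 199.6], [333.6, 204.6]] wrist [[279.4, 218.3], [299.7, 235.4], [258.3, 200.6], [311.4, 231.5], [245.6, 175.4]]
now high scene [[318.0, 186.6], [312.9, 183.5], [323.3, 189.8], [308.3, 196.1], [326.8, 208.4]] wrist [[279.4, 218.3], [282.9, 243.7], [275.7, 191.6], [285.0, 244.4], [273.4, 160.6]]
now home scene [[317.8, 191.3], [312.7, 188.1], [323.1, 194.5], [308.1, 200.5], [326.5, 213.0]] wrist [[279.4, 213.7], [282.8, 238.1], [275.8, 188.0], [284.8, 239.6], [273.7, 158.6]]Traceback (most recent call last):
  File "<stdin>", line 13, in <module>
    return umr_minimum(a, axis, None, out, keepdims, initial, where)
ValueError: zero-size array to reduction operation minimum which has no identity
```

The fin top and both wing tips match the "home" projection to within 1–2 px. The "high" case is 4–6 px off, so the burr is down at both ends. The gripper is clear, so I'm handing in.

```bash
python3 -c "
from workcell import *
print(finish_job())"
```

```text
the job is handed in; nothing more can be done
None
```

I turned the orange-gripped burr clockwise until its wings dropped home in the dark grinder's slots, as the camera views confirm, then let go of it; I never touched the cream grinder, and the job is handed in.

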